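# Load the bench shaker, set its selector and switch it on

## Robot

A 7-joint arm with a two-finger parallel gripper is mounted at the origin on the work surface. World frame = base frame: x ahead of the robot, y to its left, z up, the work surface at z = 0. Lengths are in m, angles in degrees, forces in N, time in s.
With the tool pointing down it reaches from about 0.425 to 0.875 m from the base axis. Payload 4.7 kg.
Tool frame: the origin (TCP) lies at the very end of the fingers, on their centre line; the grasp point (between the pads) lies 19 mm behind it; z points along the fingers, y is the line along which they close (so a half turn about z gives the same grasp; the last joint's range is limited). The gripper opens to 87 mm and grips with 3 to 60 N. Pads are 19 mm wide; open, the fingers measure 117 mm over their backs; the gripper's body (75 mm by 190 mm) begins 51 mm behind the grasp point.
Start: joints at [-75.51, 18.392, -4.016, 83.108, 1.295, 78.541, -3.26], TCP at [0.154, 0.632, 0.223] pointing down, gripper open.
Joint ranges: [-163.93, 163.93], [-17.29, 119.83], [-79.2, 71.16], [3.27, 140.29], [-89.18, 269.18], [5.43, 117.66], [-154.24, 154.24]. Speed limits (degrees/s): [147.25, 147.25, 180, 180, 180, 180, 180].

## Interface

Orientations are given as [roll, pitch, yaw] about the fixed x, y, z axes, in that order (R = Rz(yaw) Ry(pitch) Rx(roll)).
In Python, from cell import get_obs, cams, ticket, finder gives the robot as it stands.
- The arm moves only by the shell command python3 -m creep 'ROWS' [FORCE]. ROWS is text: rows parted by semicolons, each of 5 numbers parted by spaces: the shift along the world's x, y, z in m, then the turn about the world's z in degrees, then the finger opening in m, from 0 to 0.087. A call has 1 to 8 rows; each row shifts and turns the commanded pose from where the row before left it; what a row does not reach is not made up. A row lasts 1/8 s, in which the tool goes at most 62.5 mm and 10.7 degrees, less where a joint would pass 70% of its speed; a pose out of reach is approached as far as the arm can. A call with a gripper value outside its range is refused whole. The fingers move at their own pace and stop on an object; FORCE is the grip in N (left out, the last holds). Time passes only in rows, so rows that do not move let the fingers close. It gives the time, the measured TCP pose, the force, the opening and the grip force at its end, in the units of the state.
- get_obs(): the state, without advancing time (a new reading comes with each control period).
- cams.read_camera(name): name is "scene" or "top"; returns the picture (384x512x3 uint8, red, green, blue); there is no depth.
- cams.calibration(name): a dict with "fx", "fy", "cx", "cy" (pixels), "extrinsics" (4x4, takes a point from world to camera coordinates). Camera axes: x right, y down, z forward; pixel columns grow to the right and rows downward; lengths in m; the calibration is good to about 2 mm. A picture is of the moment at which its call begins. calibration takes no time and is no camera call.
- ticket.sign_off(): hands the job in; it is judged then, once.
Trained networks look in the newest picture that a camera, given by its name, has taken for a name from the list of things; names that differ only in an ending like _2 or _b are one class to them, and where a whole thing is asked for, a point or a joint stands for the part that bears it (a point fixed in the world has none). Each returns a list of dicts, best first, with "p" (0 to 1); they miss things now and then, are a little off and sometimes report something else, mostly with a low value. They report only what shows in the picture. A call takes as long as a camera call. They do not tell look-alikes from the thing itself.
- finder.masks_of(name, camera): "mask" (384x512 bool, what is visible of it) and "xy" ([column, row] in pixels, amid what is visible of it).
- finder.tip_of(name, camera): "xy" ([column, row] in pixels: a listed point, or the origin of a listed thing).
The state is a dict: "time_s": time; "qpos": joint angles; "joint_velocities": joint speeds; "effort": joint torques, N m; "tool_pos": TCP position; "tool_rot": TCP orientation; "force": force on the tool from outside, world axes, zero at the start; "wrist_torque": the same for the moment, N m; "grip_width": finger opening in m; "grasp_force": force on a finger pad.
Only numpy, scipy, OpenCV 4.12 (cv2) and the standard library are available. Lean on these libraries where they do the work, as an engineer would, in place of code of your own. Each camera call takes 0.05 s, during which the arm holds its last target. There are 200 camera calls.

## Task

Stand the taller of the two glass jars upright on the shaker's square platform, setting it down gently without dropping it, and let go of it; also turn the shaker's selector dial so that its white-lined pointer clicks in at the position marked by the large round steel stud (the three small pips mark the other settings). Only when the jar stands there and the dial is set, switch the shaker on by throwing its black toggle lever right over, from leaning towards the robot to leaning away from it. Leave the other things on the bench where they are.

Things in the scene. Friction and masses are not known exactly. Their poses are not given: they have to be found in the camera images.
- shaker: white bench shaker, fixed to the bench: housing 200 mm (its x) by 420 mm (its y) by 80 mm high; origin at the centre of its underside, z up. On its top, in its own frame: the platform tray centred at y = +130 mm, the selector at y = -15 mm, the toggle lever at y = -155 mm, all at x = 0
- platform (a point): centre of the black rubber floor of the square platform on the shaker, 84 mm above the bench; the floor is 150 by 150 mm, within a steel rim 5 mm thick that stands 8 mm above the floor; axes as the shaker's
- selector_grip (a point): grip point on the selector's vertical axis, 38 mm above the housing's top. The selector: a black disc, 68 mm across, topped 12 mm above the housing, with an upright bar grip 62 mm long, 16 mm thick, its top 15 mm above this point. x of this frame runs along the bar to its pointed, white-lined end; pinch the bar across its thickness (along y)
- selector_aim (a point): the spot that the selector's pointer aims at: 52 mm from the turning axis in the pointer's direction, on the circle of the marks; turns with the selector
- selector (a joint): selector angle in rad, counter-clockwise seen from above; 0 = pointer along the shaker's +x (away from the robot); clicks into detents every 0.524 rad (30 degrees); stops at -1.75 and 1.75; starts in one of the detents -0.524, 0, 0.524 or close to it. It takes up to about 0.1 N m to turn
- stud: the mark to set: a round dark steel stud, 15 mm diameter, 8 mm high, fixed on the housing's top 52 mm from the selector's axis, at selector angle -1.571, -1.047, 1.047 or 1.571; origin at the centre of its underside. The other three of these positions carry small steel pips, 6 mm diameter and 3 mm high
- switch (a joint): toggle lever angle in rad: about 0 = off, leaning towards the robot (shaker's -x); 1.0 = on, leaning away (shaker's +x); it stays where it is left
- switch_tip (a point): centre of the ball at the tip of the black toggle lever, about 85 mm from its hinge; the lever swings in the shaker's x-z plane
- tall_jar: the taller of two closed glass jars with white cap and paper label: 58 mm diameter, 125 mm high, 0.2 to 0.45 kg; origin at the centre of its underside, z up
- short_jar: the shorter glass jar, otherwise alike: 58 mm diameter, 80 mm high; origin at the centre of its underside; to be left alone
- measuring_cylinder: bystander: glass measuring cylinder on a hexagonal foot, 68 mm wide, 192 mm high; origin under its foot
- magnifier: bystander: hand magnifier lying flat, 82 mm lens ring around the origin, handle 120 mm towards its -x
- beaker: bystander: glass beaker, 80 mm diameter, 100 mm high; origin at the centre of its underside
- blue_mug: bystander: plastic mug, 84 mm diameter, 90 mm high, handle at its +y; origin at the centre of its underside
- tub: bystander: lidded white tub, 148 mm diameter, 125 mm high; origin at the centre of its underside
There are look-alikes about, which are no part of the job. What is shaped like the tall_jar but red is not meant.

How it is judged (in metres and radians):
On the way, in this order (a step that is already met when the one before it is completed fails the run):
1. the tall jar stands released on the platform and the selector points at the stud (x of tall_jar in the frame of platform between -0.05 and 0.05 m and y of tall_jar in the frame of platform between -0.05 and 0.05 m and z of tall_jar in the frame of platform between -0.006 and 0.006 m and angle between tall_jar's own z axis and vertical below 0.1 rad and contact force between the fingers and tall_jar below 0.1 N and horizontal distance between selector_aim and stud below 0.007 m), for 0.2 s.
2. the toggle lever is thrown over to on (value of joint switch above 0.8 rad), for 0.1 s.
At the end, for the whole second after the job is handed in: the tall jar stands upright (within 0.1 rad), at rest and released on the platform, its centre within 50 mm of the platform's centre along each side; the spot the selector aims at lies within 7 mm of the stud's centre; the toggle lever is over to on (above 0.8 rad) (all of step 1 and linear speed of tall_jar below 0.02 m/s and value of joint switch above 0.8 rad); the robot touches nothing.
It fails at once if the lever is thrown before the jar stands on the platform and the selector is set (value of joint switch above 0.6 rad and not (x of tall_jar in the frame of platform between -0.05 and 0.05 m and y of tall_jar in the frame of platform between -0.05 and 0.05 m and z of tall_jar in the frame of platform between -0.006 and 0.006 m and angle between tall_jar's own z axis and vertical below 0.1 rad and horizontal distance between selector_aim and stud below 0.007 m)).
It fails at once if the tall jar is dropped or knocked: it moves faster than 0.4 m/s while not held (contact force between the fingers and tall_jar below 0.05 N and linear speed of tall_jar above 0.4 m/s).
It fails at once if another thing on the bench is moved by more than 30 mm (distance of any of short_jar, measuring_cylinder, magnifier, beaker, blue_mug, tub from where it was at the start of the episode above 0.03 m).
It fails at once if another upright thing on the bench is tipped over (angle between any of short_jar, measuring_cylinder, magnifier, beaker, blue_mug, tub's own z axis and vertical above 0.5 rad).
It also fails if it takes over 64 s, if anything falls off the work surface, if the arm or the gripper's body presses on something with over 40 N, if the wrist force passes 120 N, or if a joint passes its speed limit or range.

## Working session

There is one attempt and no reset: what is moved stays moved. The work goes in short steps, Python scripts to look and compute and a shell command to move; the robot and the scene stay as the last step left them, time stands still between calls to the robot, and variables do not carry over. Pictures are saved under pics/ and viewed, at most 10 in all, crops included, and the job is handed in when it is done.

```bash
mkdir -p pics
cat > h.py <<'E'
import numpy as np, cv2
from cell import get_obs, cams, ticket, finder
def ray(c,uv):
    k=cams.calibration(c);E=np.array(k["extrinsics"]);R,t=E[:3,:3],E[:3,3]
    d=R.T@np.array([(uv[0]-k["cx"])/k["fx"],(uv[1]-k["cy"])/k["fy"],1]);return -R.T@t,d/np.linalg.norm(d)
def atz(c,uv,z):
    o,d=ray(c,uv);return o+d*(z-o[2])/d[2]
def tri(u1,u2):
    (a,d),(b,e)=ray("scene",u1),ray("top",u2)
    s=np.linalg.lstsq(np.c_[d,-e],b-a,rcond=None)[0];p,q=a+s[0]*d,b+s[1]*e
    return (p+q)/2,np.linalg.norm(p-q)
def proj(c,p):
    k=cams.calibration(c);x=np.array(k["extrinsics"])@np.r_[p,1];return k["fx"]*x[0]/x[2]+k["cx"],k["fy"]*x[1]/x[2]+k["cy"]
E
python3 - <<'E'
from h import *
ims=[]
for c in("scene","top"):
    i=cams.read_camera(c);cv2.imwrite(f"pics/{c}0.png",cv2.resize(i[:,:,::-1],(800,600),interpolation=cv2.INTER_CUBIC))
Z=dict(shaker=0,platform=.084,selector_grip=.118,selector_aim=.092,stud=.08,switch_tip=.15,tall_jar=0,short_jar=0,measuring_cylinder=0,magnifier=0,beaker=0,blue_mug=0,tub=0)
for n,z in Z.items():
    r={}
    for c in("scene","top"):
        r[c]=finder.tip_of(n,c)[:3]
        for d in r[c]: print(n,c,np.round(d["xy"],0),round(d["p"],2),atz(c,d["xy"],z)[:2].round(3))
    if r["scene"] and r["top"]:
        p,e=tri(r["scene"][0]["xy"],r["top"][0]["xy"]);print("   tri",p.round(3),round(e,3))
print(get_obs())
E
```

```text
shaker scene [241. 256.] 0.79 [ 0.588 -0.109]
shaker top [278. 193.] 0.98 [ 0.574 -0.087]
   tri [ 0.577 -0.09  -0.022] 0.006
platform scene [270. 214.] 0.86 [0.6   0.047]
platform top [247. 184.] 0.64 [0.593 0.039]
   tri [0.597 0.043 0.085] 0.01
selector_grip scene [308. 252.] 0.72 [ 0.811 -0.064]
selector_grip scene [237. 231.] 0.6 [ 0.581 -0.116]
selector_grip top [286. 188.] 0.65 [ 0.565 -0.109]
   tri [ 0.686 -0.057  0.021] 0.227
selector_aim scene [254. 243.] 0.63 [ 0.642 -0.107]
selector_aim scene [273. 176.] 0.5 [0.491 0.229]
selector_aim top [285. 170.] 0.78 [ 0.644 -0.111]
   tri [ 0.644 -0.11   0.095] 0.002
stud scene [254. 316.] 0.69 [ 0.797 -0.32 ]
switch_tip scene [194. 231.] 0.47 [ 0.497 -0.219]
switch_tip scene [270. 217.] 0.34 [ 0.647 -0.028]
switch_tip top [323. 197.] 0.57 [ 0.52  -0.245]
switch_tip top [374. 226.] 0.53 [ 0.404 -0.428]
   tri [ 0.516 -0.239  0.175] 0.004
tall_jar scene [275. 177.] 0.97 [0.433 0.336]
tall_jar scene [315. 162.] 0.74 [0.517 0.535]
tall_jar scene [243. 252.] 0.63 [ 0.584 -0.088]
tall_jar top [174. 231.] 0.66 [0.427 0.337]
tall_jar top 
[... 1034 characters left out ...]
1.4, 'qpos': array([-75.50960827,  18.39097547,  -4.01577343,  83.1085405 ,
         1.29491512,  78.54078921,  -3.25925221]), 'joint_velocities': array([-0.14143149, -0.02298364,  0.04034383, -0.03435305,  0.07663115,
        0.03491589, -0.00889448]), 'effort': array([-8.52275707e-05, -4.91089761e+01, -4.03026128e-01, -3.12773645e+01,
       -6.35414757e-02,  3.34759208e-02,  2.25939255e-05]), 'tool_pos': array([0.15378706, 0.63155954, 0.22258856]), 'tool_rot': array([1.79995177e+02, 2.80901550e-03, 1.66318847e+02]), 'force': array([-0.57983631, -0.32693867, -0.42249327]), 'wrist_torque': array([ 0.0251481 ,  0.02195768, -0.00746283]), 'grasp_force': 0.0, 'grip_width': 0.08704287650835456}
```

View pics/scene0.png

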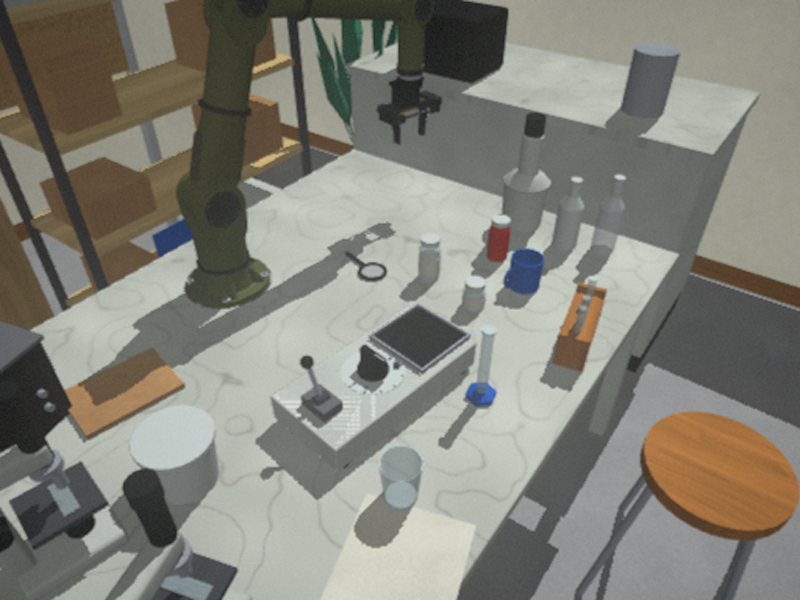

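View pics/top0.png

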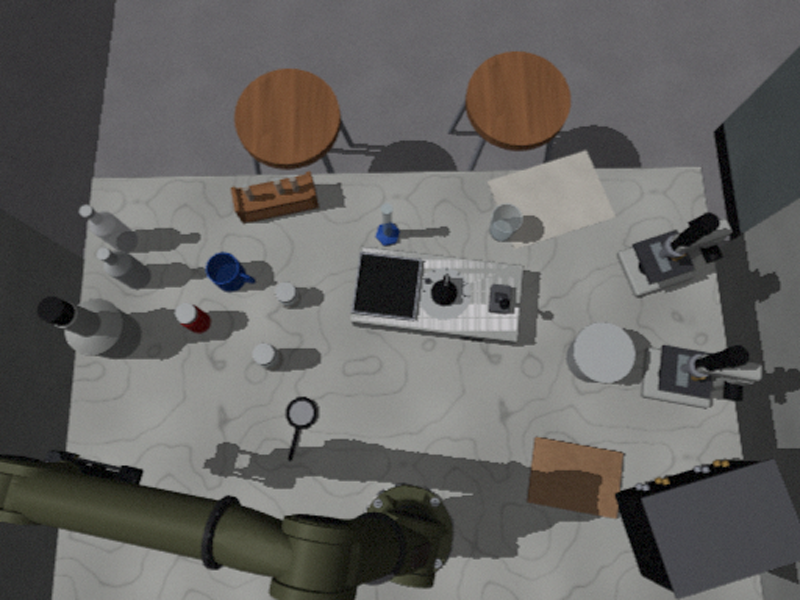

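The tall jar is at scene pixel (429,257) of 800 and the red look-alike is beside it. The short jar is at (474,293). The shaker's tray is at (420,335), the dial at (373,365) and the lever at (307,362). I'll enlarge the dial and fit the tray.

Run:
```python
from h import *
s=cams.read_camera("scene");t=cams.read_camera("top")
a=cv2.resize(s[205:285,170:270,::-1],(500,400),interpolation=cv2.INTER_CUBIC)
b=cv2.resize(t[150:220,220:340,::-1],(686,400),interpolation=cv2.INTER_CUBIC)
b=b[:, 286:]  # columns 270..340
cv2.imwrite("pics/dial0.png",cv2.convertScaleAbs(np.hstack([cv2.resize(a,(400,320)),cv2.resize(b,(400,400))[:320]]),alpha=1.3))
g=t.max(2)[155:215,215:285]
n,l,st,ce=cv2.connectedComponentsWithStats((g<60).astype(np.uint8))
i=1+np.argmax(st[1:,4]);pts=np.argwhere(l==i)[:,::-1]+[215,155]
box=cv2.boxPoints(cv2.minAreaRect(pts.astype(np.float32)))
W=np.array([atz("top",q,.084) for q in box])[:,:2];print(st[i],W.round(3),W.mean(0).round(3))
for k in range(4):
    d=W[(k+1)%4]-W[k];print(np.linalg.norm(d).round(3),np.degrees(np.arctan2(d[1],d[0])).round(1))
for c in("scene","top"):
    for n in("selector_grip","switch_tip","shaker"):
        for m in finder.masks_of(n,c)[:2]:
            p=np.argwhere(m["mask"])[:,::-1];r=cv2.minAreaRect(p.astype(np.float32));print(c,n,round(m["p"],2),np.round(m["xy"]),len(p),np.round(r[0]),np.round(r[1]),round(r[2],1))
            if n=="shaker" and c=="top": print([atz(c,q,.08)[:2].round(3) for q in cv2.boxPoints(r)])
    print(c,"jar",[ (np.round(m["xy"]),round(m["p"],2)) for m in finder.masks_of("tall_jar",c)])
```

```text
[  12    8   41   40 1354] [[ 0.538  0.121]
 [ 0.685  0.102]
 [ 0.662 -0.046]
 [ 0.516 -0.023]] [0.6   0.039]
0.148 -7.4
0.15 -98.7
0.147 171.4
0.147 81.4
scene switch_tip 0.59 [199. 235.] 120 [199. 239.] [25.  8.] 63.4
scene shaker 0.8 [236. 246.] 7292 [237. 239.] [ 72. 131.] 51.3
scene jar [(array([271., 166.]), 0.78), (array([317., 153.]), 0.7)]
top selector_grip 0.64 [286. 189.] 219 [285. 187.] [16. 16.] 45.0
top shaker 0.82 [278. 190.] 5601 [280. 189.] [108.  53.] 6.8
[array([0.495, 0.132]), array([0.711, 0.106]), array([ 0.648, -0.321]), array([ 0.436, -0.281])]
top shaker 0.24 [322. 195.] 46 [323. 194.] [7. 6.] 90.0
[array([ 0.559, -0.248]), array([ 0.558, -0.272]), array([ 0.53, -0.27]), array([ 0.531, -0.246])]
top jar [(array([170., 226.]), 0.8), (array([121., 203.]), 0.66)]
```

View pics/dial0.png

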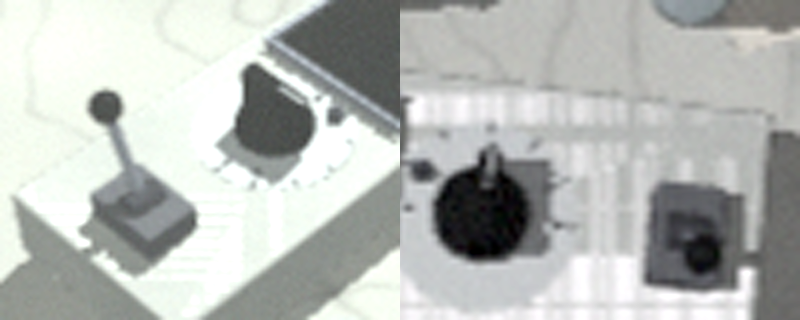

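The stud is the dark dot to the left of the dial in the top view, about pixel (274,180). That puts it at selector angle +1.047. The pointer is now near 0. I'll move to the jar first.

```bash
python3 -m creep '.0345 -.0368 0 -6 .087;.0345 -.0368 0 -6 .087;.0345 -.0368 0 -6 .087;.0345 -.0368 0 -6 .087;.0345 -.0368 0 -6 .087;.0345 -.0368 0 -6 .087;.0345 -.0368 0 -6 .087;.0345 -.0368 0 -6 .087' 20
python3 - <<'E'
from h import *
p=np.array([.600,.039])
for yaw in(-7.5,-8.5):
    y=np.radians(yaw);R=np.array([[np.cos(y),-np.sin(y)],[np.sin(y),np.cos(y)]])
    sel=p+R@[0,-.145];print(yaw,"sel",sel.round(3),"sw",(p+R@[0,-.285]).round(3))
    for a in(0,-1.571,-1.047,1.047,1.571):
        print(a,*[np.round(proj(c,[*(sel+R@[.052*np.cos(a),.052*np.sin(a)]),.085]),1) for c in("scene","top")])
E
```

```text
time_s: 2.9
tool_pos: [0.4308, 0.3359, 0.2229]
tool_rot: [180.0, -0.0, 118.1]
force: [0.0, -0.0, 1.8]
grip_width: 0.0872
grasp_force: 0.0
-7.5 sel [ 0.581 -0.105] sw [ 0.563 -0.244]
0 [250.7 244.1] [284.8 173.4]
-1.571 [227.7 244.6] [296.7 187.4]
-1.047 [234.9 247.5] [295.5 180.9]
1.047 [254.4 233.1] [272.8 178.5]
1.571 [250.1 228.3] [270.4 184.7]
-8.5 sel [ 0.579 -0.104] sw [ 0.558 -0.243]
0 [249.9 243.9] [284.9 174.1]
-1.571 [226.9 244.1] [296.6 188.3]
-1.047 [234.1 247.1] [295.5 181.7]
1.047 [253.9 232.9] [272.9 179. ]
1.571 [249.8 228.1] [270.4 185.1]
```

The stud matches +1.047 in both views (scene 253.7,233.7). I'll descend and grip.

```bash
python3 -m creep '0 0 -.037 0 .087;0 0 -.037 0 .087;0 0 -.037 0 .087;0 0 -.037 0 .087;0 0 0 0 .04;0 0 0 0 .04;0 0 0 0 .04;0 0 0 0 .04' 20
```

```text
time_s: 3.9
tool_pos: [0.43, 0.3376, 0.0761]
tool_rot: [179.9, -0.0, 118.3]
force: [-1.7, -0.8, 5.4]
grip_width: 0.0576
grasp_force: 20.0
```

```bash
python3 -m creep '0 0 .03 0 .04;0 0 .03 0 .04;0 0 .03 0 .04;0 0 .03 0 .04;.01 -.018 0 -3 .04;.02 -.035 0 -6 .04;.02 -.035 0 -6 .04;.02 -.035 0 -6 .04' 30; python3 -m creep '.02 -.035 0 -6 .04;.02 -.035 0 -6 .04;.02 -.035 0 -6 .04;.02 -.035 0 -6 .04;.015 -.028 0 -3 .04;.005 -.009 0 0 .04;0 0 0 0 .04;0 0 0 0 .04'
```

```text
time_s: 4.9
tool_pos: [0.4999, 0.2106, 0.1925]
tool_rot: [-179.9, 0.1, 96.9]
force: [-0.4, 0.6, -3.0]
grip_width: 0.057
grasp_force: 29.9
time_s: 5.9
tool_pos: [0.599, 0.0389, 0.194]
tool_rot: [-179.9, -0.0, 70.4]
force: [-0.6, 0.3, -2.9]
grip_width: 0.0572
grasp_force: 29.9
```

```bash
python3 -m creep '0 0 -.014 0 .04;0 0 -.01 0 .04;0 0 -.004 0 .04;0 0 -.002 0 .04;0 0 0 0 .04'; python3 -c "
from h import *
i=cams.read_camera('scene');cv2.imwrite('pics/place.png',cv2.resize(i[150:290,160:330,::-1],(680,560),interpolation=cv2.INTER_CUBIC))"
```

```text
time_s: 6.52
tool_pos: [0.5999, 0.0371, 0.1646]
tool_rot: [180.0, 0.0, 70.3]
force: [-0.8, -0.2, -3.4]
grip_width: 0.0576
grasp_force: 29.9
```

View pics/place.png

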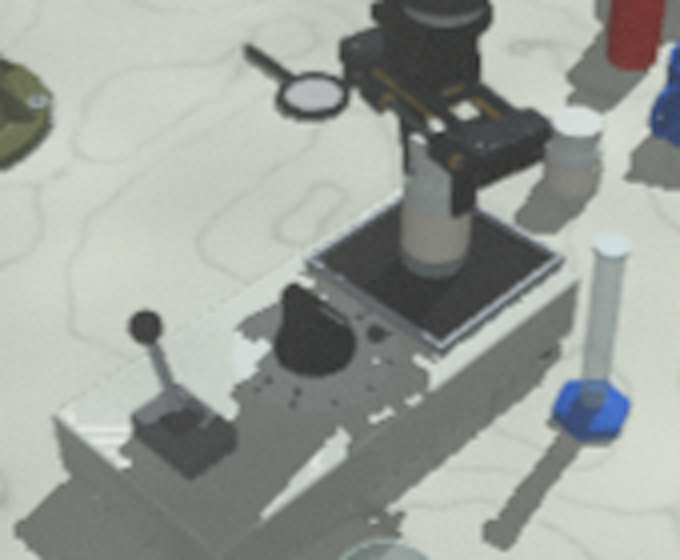

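The jar hangs over the middle of the tray at (436,255), and the stud shows clearly at (376,332). I'll lower the jar to contact.

```bash
for k in 1 2 3; do :; done; python3 -m creep '0 0 -.0015 0 .04;0 0 -.0015 0 .04;0 0 0 0 .04'|sed -n 2,4p; python3 -m creep '0 0 -.001 0 .04;0 0 0 0 .04'|sed -n 2,4p
```

```text
tool_pos: [0.5997, 0.0372, 0.1615]
tool_rot: [-180.0, 0.0, 70.3]
force: [0.2, 0.2, -3.8]
tool_pos: [0.5997, 0.0372, 0.1605]
tool_rot: [-180.0, 0.0, 70.3]
force: [0.5, -0.1, -2.5]
```

```bash
python3 -m creep '0 0 -.001 0 .04;0 0 0 0 .04'|sed -n 2,4p; python3 -m creep '0 0 -.0005 0 .04;0 0 0 0 .04'|sed -n 2,4p
```

```text
tool_pos: [0.5999, 0.0373, 0.1603]
tool_rot: [180.0, -0.0, 70.3]
force: [-1.9, 0.3, 1.5]
tool_pos: [0.6, 0.0374, 0.1602]
tool_rot: [180.0, -0.1, 70.3]
force: [-3.7, 0.4, 4.9]
```

```bash
python3 -m creep '0 0 0 0 .07;0 0 0 0 .087;0 0 0 0 .087;0 0 .02 0 .087;0 0 .04 0 .087;0 0 .04 0 .087;0 0 .03 -5 .087;0 0 0 -10 .087'
python3 - <<'E'
from h import *
for c in("scene","top"):
    cams.read_camera(c)
    for n,z in(("tall_jar",.084),("selector_aim",.092),("selector_grip",.118),("switch_tip",.16)):
        print(c,n,[(np.round(d["xy"],1),round(d["p"],2),atz(c,d["xy"],z)[:2].round(3)) for d in finder.tip_of(n,c)[:3]])
E
```

```text
time_s: 8.7
tool_pos: [0.6017, 0.0368, 0.294]
tool_rot: [179.7, -0.3, 55.0]
force: [-0.3, -0.4, 0.1]
grip_width: 0.087
grasp_force: 0.0
scene tall_jar [(array([317.3, 165.6]), 0.79, array([0.59 , 0.406])), (array([266.2, 215.2]), 0.75, array([0.593, 0.034]))]
scene selector_aim [(array([249.4, 244.6]), 0.54, array([ 0.635, -0.121]))]
scene selector_grip [(array([236.6, 227. ]), 0.83, array([ 0.569, -0.102]))]
scene switch_tip [(array([198.5, 228.6]), 0.56, array([ 0.507, -0.211]))]
top tall_jar [(array([126.5, 206.9]), 0.79, array([0.512, 0.509])), (array([284.5, 186.9]), 0.23, array([ 0.578, -0.108]))]
top selector_aim [(array([285. , 172.7]), 0.74, array([ 0.634, -0.112]))]
top selector_grip [(array([287.5, 186.3]), 0.69, array([ 0.572, -0.117])), (array([320.8, 194.5]), 0.36, array([ 0.536, -0.244]))]
top switch_tip [(array([322.1, 192.5]), 0.54, array([ 0.534, -0.241]))]
```

The jar stands on the tray at about (0.593, 0.034). Next is the selector.

```bash
python3 -m creep '-.0035 -.0204 0 -9 .06;-.0035 -.0204 0 -9 .06;-.0035 -.0204 0 -9 .06;-.0035 -.0204 0 -9 .06;-.0035 -.0204 0 -9 .06;-.0035 -.0204 0 -9 .06;-.0035 -.0204 0 -9 .06;0 0 0 0 .06'; python3 -m creep '0 0 -.05 0 .06;0 0 -.05 0 .06;0 0 -.04 0 .06;0 0 0 0 .06'
python3 -c "
from h import *
print(get_obs()['qpos'])
i=cams.read_camera('scene');j=cams.read_camera('top')
cv2.imwrite('pics/sel.png',np.hstack([cv2.resize(i[180:270,190:290,::-1],(400,360),interpolation=cv2.INTER_CUBIC),cv2.resize(j[145:235,235:335,::-1],(400,360),interpolation=cv2.INTER_CUBIC)]))"
```

```text
time_s: 10.2
tool_pos: [0.5747, -0.1078, 0.2892]
tool_rot: [180.0, -0.0, -7.8]
force: [-0.1, 1.0, 0.1]
grip_width: 0.0601
grasp_force: 0.0
time_s: 10.7
tool_pos: [0.5731, -0.1036, 0.1461]
tool_rot: [180.0, 0.4, -7.4]
force: [-0.1, 0.1, 0.5]
grip_width: 0.0596
grasp_force: 0.0
[-30.363362    16.5564014   44.94140304  99.75181294 -12.36903002
  69.20655408 -79.55004362]
```

View pics/sel.png

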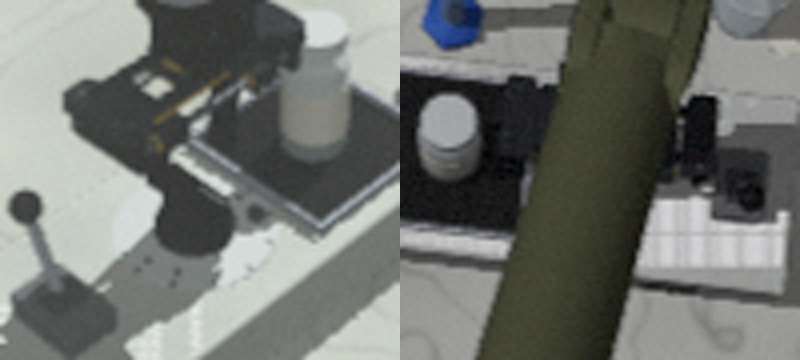

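The gripper straddles the selector and is clear of the jar. I'll go down and close.

```bash
python3 -m creep '0 0 0 0 .06;0 0 -.015 0 .06;0 0 -.015 0 .06;0 0 -.012 0 .06;0 0 0 0 .06'; python3 -m creep '0 0 0 0 .0;0 0 0 0 .0;0 0 0 0 .0;0 0 0 0 .0' 10;  python3 -m creep '0 0 0 0 .0'
```

```text
time_s: 11.42
tool_pos: [0.5742, -0.1055, 0.1055]
tool_rot: [180.0, 0.2, -7.7]
force: [0.3, -0.2, 1.0]
grip_width: 0.0601
grasp_force: 0.0
time_s: 11.92
tool_pos: [0.5754, -0.1056, 0.1073]
tool_rot: [-180.0, -0.0, -7.7]
force: [-0.9, -0.4, -0.5]
grip_width: 0.0275
grasp_force: 0.0
time_s: 12.05
tool_pos: [0.5753, -0.1056, 0.1072]
tool_rot: [-180.0, -0.0, -7.7]
force: [-0.0, 1.2, -1.0]
grip_width: 0.0176
grasp_force: 0.0
```

```bash
python3 -m creep '0 0 0 0 .0;0 0 0 0 0;0 0 0 0 0'
```

```text
time_s: 12.42
tool_pos: [0.5752, -0.1062, 0.1072]
tool_rot: [180.0, -0.0, -7.7]
force: [-0.5, -2.5, 0.3]
grip_width: 0.0162
grasp_force: 10.0
```

```bash
python3 -m creep '0 0 0 5 0;0 0 0 5 0;0 0 0 5 0;0 0 0 5 0;0 0 0 0 0'; python3 -m creep '0 0 0 5 0;0 0 0 5 0;0 0 0 5 0;0 0 0 5 0;0 0 0 0 0'
```

```text
time_s: 13.05
tool_pos: [0.576, -0.107, 0.1072]
tool_rot: [179.9, -0.1, 12.3]
force: [2.9, -3.9, -1.9]
grip_width: 0.0161
grasp_force: 10.0
time_s: 13.68
tool_pos: [0.5754, -0.1078, 0.1071]
tool_rot: [179.9, 0.0, 32.1]
force: [1.0, -6.7, -1.1]
grip_width: 0.0185
grasp_force: 10.7
```

```bash
python3 -m creep '0 -.002 0 0 0;0 0 0 0 0'  20; python3 -m creep '0 0 0 5 0;0 0 0 5 0;0 0 0 5 0;0 0 0 5 0;0 0 0 0 0;0 0 0 0 0'
```

```text
time_s: 13.92
tool_pos: [0.5754, -0.1079, 0.1071]
tool_rot: [180.0, -0.0, 32.2]
force: [0.6, -3.1, -0.4]
grip_width: 0.0175
grasp_force: 20.2
time_s: 14.68
tool_pos: [0.5766, -0.1082, 0.1073]
tool_rot: [179.8, -0.0, 52.3]
force: [5.4, -5.0, -3.2]
grip_width: 0.0158
grasp_force: 20.0
```

```bash
python3 -m creep '0 0 0 0 .05;0 0 0 0 .05;0 0 0 0 .05;0 0 .03 0 .05;0 0 .04 0 .05;0 0 .05 0 .05;-.06 0 .02 -5 .04;-.05 0 0 -10 0'
python3 - <<'E'
from h import *
R={}
for c in("scene","top"):
    i=cams.read_camera(c);R[c]=i
    for n,z in(("tall_jar",.084),("selector_aim",.092),("stud",.084),("switch_tip",.16)):
        print(c,n,[(np.round(d["xy"],1),round(d["p"],2),atz(c,d["xy"],z)[:2].round(3)) for d in finder.tip_of(n,c)[:2]])
i,j=R["scene"],R["top"]
cv2.imwrite('pics/sel2.png',np.hstack([cv2.resize(i[180:270,180:280,::-1],(400,360),interpolation=cv2.INTER_CUBIC),cv2.resize(j[145:235,240:340,::-1],(400,360),interpolation=cv2.INTER_CUBIC)]))
E
```

```text
time_s: 15.68
tool_pos: [0.4655, -0.1079, 0.2484]
tool_rot: [179.9, -0.1, 37.0]
force: [0.0, -0.2, 1.7]
grip_width: 0.0372
grasp_force: 0.0
scene tall_jar [(array([319.5, 164.5]), 0.81, array([0.594, 0.418]))]
scene selector_aim [(array([255.5, 232.8]), 0.69, array([ 0.619, -0.066]))]
scene stud []
scene switch_tip [(array([197.3, 231.7]), 0.69, array([ 0.514, -0.223]))]
top tall_jar [(array([127.9, 207.7]), 0.86, array([0.508, 0.504])), (array([243.2, 182.7]), 0.6, array([0.599, 0.054]))]
top selector_aim [(array([269.6, 178.6]), 0.5, array([ 0.611, -0.05 ])), (array([247.1, 151.1]), 0.45, array([0.727, 0.036]))]
top stud []
top switch_tip [(array([322.8, 194.4]), 0.62, array([ 0.527, -0.244]))]
```

View pics/sel2.png

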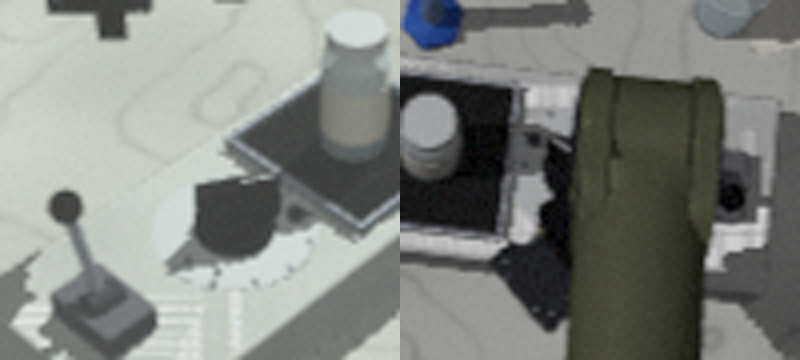

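The pointer's bar now ends at the stud (left crop 297,213), with the aim point at scene (255.5,232.8) against the predicted stud (254,233). The jar stands on the tray. The lever ball is at scene (196.5,231.5) and top (323.5,194).

```bash
python3 - <<'E'
from h import *
print(tri((196.5,231.5),(323.5,194)),tri((255.5,232.8),(269.6,178.6)))
E
python3 -m creep '-.005 -.03 0 -9 0;-.005 -.03 0 -9 0;-.005 -.03 0 -9 0;0 -.03 0 -9 0;0 -.01 0 -9 0;0 0 0 0 0;0 0 0 0 0;0 0 0 0 0'
```

```text
(array([ 0.52548161, -0.24067862,  0.18075943]), np.float64(0.004757025298854734)) (array([ 0.61258392, -0.05267178,  0.0785745 ]), np.float64(0.004929052122812354))
time_s: 17.18
tool_pos: [0.4513, -0.2368, 0.2468]
tool_rot: [-180.0, 0.0, -7.5]
force: [-0.9, -0.4, 0.2]
grip_width: 0.0004
grasp_force: 0.0
```

```bash
python3 -m creep '0 .005 -.04 0 0;0 0 -.03 0 0;0 0 -.022 0 0;0 0 0 0 0'; python3 -m creep '.015 -.002 0 0 0;.015 -.002 0 0 0;.015 -.002 0 0 0;.01 -.0015 0 0 0;.01 -.0015 0 0 0;0 0 0 0 0'
```

```text
time_s: 17.68
tool_pos: [0.4499, -0.2316, 0.1535]
tool_rot: [-180.0, 0.2, -7.6]
force: [0.2, -0.5, 0.4]
grip_width: 0.0002
grasp_force: 0.0
time_s: 18.42
tool_pos: [0.5167, -0.2417, 0.1551]
tool_rot: [180.0, -0.0, -7.7]
force: [0.2, -1.3, -0.1]
grip_width: 0.0005
grasp_force: 0.0
```

```bash
python3 -m creep '.01 -.0015 0 0 0;.01 -.0015 0 0 0;.01 -.0015 0 0 0;.01 -.0015 0 0 0;0 0 0 0 0'|sed -n 2,4p; python3 -m creep '.01 -.0015 0 0 0;.008 -.001 0 0 0;0 0 0 0 0'|sed -n 2,4p
python3 -c "
from h import *
i=cams.read_camera('scene')
cv2.imwrite('pics/lev.png',cv2.resize(i[170:290,150:290,::-1],(700,600),interpolation=cv2.INTER_CUBIC))"
```

```text
tool_pos: [0.5568, -0.2477, 0.1545]
tool_rot: [180.0, 0.0, -7.7]
force: [-0.6, 0.1, 0.3]
tool_pos: [0.5719, -0.25, 0.1544]
tool_rot: [-180.0, 0.3, -7.7]
force: [-6.9, 2.1, 4.1]
```

View pics/lev.png

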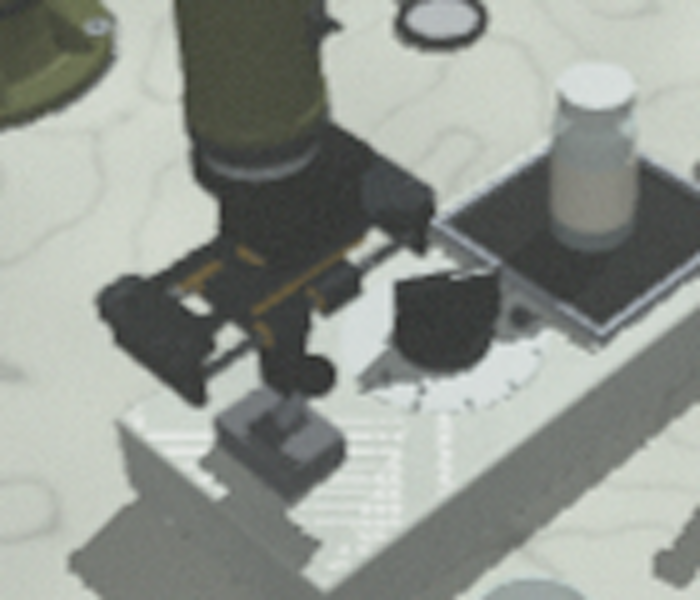

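The lever has swung: the ball is at crop (315,375), on the far side of the fingers. I'll push on to the stop.

```bash
python3 -m creep '.006 -.001 0 0 0;0 0 0 0 0'|sed -n 2,4p; python3 -m creep '.004 -.0005 0 0 0;0 0 0 0 0'|sed -n 2,4p
python3 -c "
from h import *
y=np.radians(-8);
for a in (.5,.7,.8,.9,1.0):
  for h in (.1,.105): print(a,h,[np.round(proj(c,[.56+.085*np.sin(a-.5)*np.cos(y),-.244+.085*np.sin(a-.5)*np.sin(y),h+.085*np.cos(a-.5)]),1) for c in('scene',)])
i=cams.read_camera('scene');print([(d['xy'],d['p']) for d in finder.tip_of('switch_tip','scene')])"
```

```text
tool_pos: [0.5728, -0.2502, 0.154]
tool_rot: [-179.8, 1.0, -7.8]
force: [-19.2, 5.7, 10.9]
tool_pos: [0.5732, -0.2503, 0.1538]
tool_rot: [-179.7, 1.4, -7.8]
force: [-28.2, 8.4, 16.7]
0.5 0.1 [array([203.6, 236. ])]
0.5 0.105 [array([203.5, 234.8])]
0.7 0.1 [array([207.5, 239.3])]
0.7 0.105 [array([207.4, 238.1])]
0.8 0.1 [array([209.4, 241.2])]
0.8 0.105 [array([209.3, 240. ])]
0.9 0.1 [array([211.3, 243.3])]
0.9 0.105 [array([211.2, 242.1])]
1.0 0.1 [array([213.2, 245.5])]
1.0 0.105 [array([213.1, 244.3])]
[([213.6, 244.1], 0.58)]
```

The lever is at its hard stop, with the tip matching 1.0 rad. I'll back off, clear it and verify.

```bash
python3 -m creep '-.03 .004 0 0 0;-.03 .004 0 0 0;-.03 .004 .02 0 0;-.03 .004 .04 0 0;-.01 0 .04 0 0;0 0 0 0 0;0 0 0 0 0;0 0 0 0 0'
python3 -c "
from h import *
i=cams.read_camera('scene');print([(d['xy'],d['p']) for d in finder.tip_of('switch_tip','scene')])
cv2.imwrite('pics/end.png',cv2.resize(i[150:290,150:330,::-1],(720,560),interpolation=cv2.INTER_CUBIC))"
```

```text
time_s: 21.08
tool_pos: [0.4538, -0.2353, 0.2537]
tool_rot: [180.0, 0.1, -7.7]
force: [0.0, -0.8, 0.1]
grip_width: 0.0005
grasp_force: 0.0
[([213.6, 244.7], 0.42)]
```

View pics/end.png

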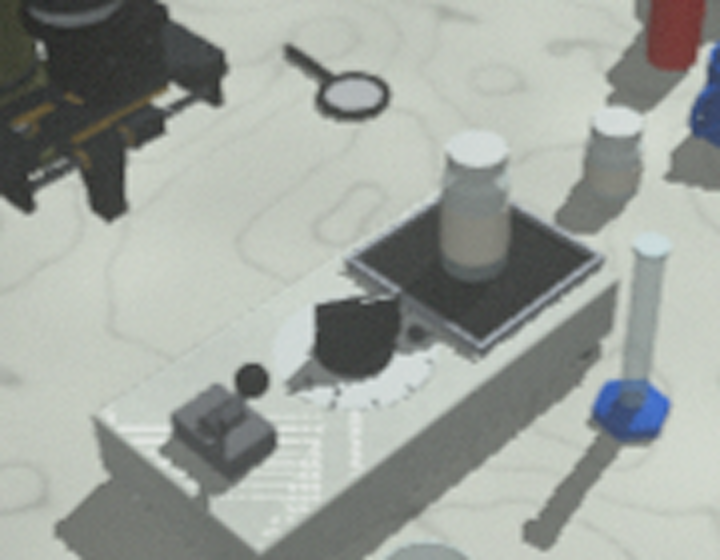

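The lever leans away with its ball at (251,380). The dial points at the stud (415,335), the jar stands on the tray (475,210), and the robot is clear.

```bash
python3 -c "
from h import *
print(ticket.sign_off())"
```

```text
the job is handed in; nothing more can be done
None
```

The job is handed in (no verdict came back): the tall jar stands released on the platform, the dial points at the stud, the lever was then thrown fully to on, and the robot is clear of everything.

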